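# Close the popped button jar and bring it round to the carousel's arrow

### The arm

A 7-joint arm with a two-finger parallel gripper is mounted at the origin on a cart in front of the work surface, level with it; the furniture and walls round the work are solid. World frame = base frame: x ahead of the robot, y to its left, z up, the work surface at z = 0. Lengths are in m, angles in rad, forces in N, time in s.
With the tool pointing down it reaches from about 0.4 to 0.925 m from the base axis. Payload 5.6 kg.
Tool frame: the origin (TCP) lies at the very end of the fingers, on their centre line; the grasp point (between the pads) lies 19 mm behind it; z points along the fingers, y is the line along which they close (so a half turn about z gives the same grasp; the last joint's range is limited). The gripper opens to 85 mm and grips with 20 to 120 N. Pads are 22 mm wide; open, the fingers measure 114 mm over their backs; the gripper's body (76 mm by 85 mm) begins 54 mm behind the grasp point. The pads swing forward as they close: fully open they stand 13 mm farther back than shut.
Start: joints at [1.125, 0.468, -0.012, 1.603, 0.006, 1.071, -0.056], TCP at [0.255, -0.598, 0.231] pointing down, gripper open.
Joint ranges: [-2.53, 2.53], [-0.31, 2.02], [-1.57, 1.55], [0.28, 2.44], [-1.29, 4.43], [0.15, 1.84], [-2.92, 2.92]. Speed limits (rad/s): [2.57, 2.57, 3.14, 3.14, 3.14, 3.14, 3.14].

### API

Orientations are given as a rotation vector (axis times angle).
In Python, from cell import r, viewer gives the robot as it stands.
- The arm moves only by the tool step_arm, never from a script. Its argument "steps" is a list of rows, each a list of 5 numbers: the shift along the tool's x, y, z in units of 30 mm (1.0 is 30 mm), then the turn about the tool's z in units of 5 degrees (1.0 is 5 degrees), then the opening, from 0 (shut) to 1 (fully open). A call has 1 to 10 rows; each row is the pose to reach, as a shift and turn from the pose commanded when the call began, along the tool's axes at that moment; what a row does not reach only later rows make up. A row lasts 1/12 s, in which the tool goes at most 41.7 mm and 7.16 degrees, less where a joint would pass 70% of its speed; a pose out of reach is approached as far as the arm can. A call with a gripper value outside its range is refused whole. The fingers move at their own pace and stop on an object; "newtons" is the grip in N (left out, the last holds). Time passes only in rows, so rows that repeat a pose let the fingers close. It gives the time, the measured TCP pose, the force, the opening and the grip force at its end, in the units of the state.
- r.read_state(): the state, without advancing time (a new reading comes with each control period).
- viewer.read_camera(name): name is "scene" or "top" or "wrist"; returns a dict with "pixels" (400x640x3 uint8, blue, green, red), "intrinsics" (3x3 intrinsics, pixels), "k1" (the pictures are not rectified: a ray, as slopes to the right and down, at radius r is drawn at 1 + k1 r^2 times it, then the intrinsics apply), "camera_from_world" (4x4, takes a point from world to camera coordinates); the wrist camera has in their place "hand_eye" (4x4, takes a point from camera to tool coordinates, whose origin is the TCP and whose axes are the flange's). Camera axes: x right, y down, z forward; pixel columns grow to the right and rows downward; lengths in m; the calibration is good to about 2 mm. A picture is of the moment at which its call begins: read the wrist's pose just before it. There is no depth.
- r.sign_off(): hands the job in; it is judged then, once.
The state is a dict: "time": time; "joints": joint angles; "joint_velocities": joint speeds; "joint_torque": joint torques, N m; "tcp_pos": TCP position; "eef_rot": TCP orientation; "wrist_force": force on the tool from outside, world axes, zero at the start; "ft_torque": the same for the moment, N m; "gripper_width": finger opening in m; "finger_force": force on a finger pad.
Only numpy, scipy, OpenCV 4.12 (cv2) and the standard library are available. Lean on these libraries where they do the work, as an engineer would, in place of code of your own. Each camera call takes 0.05 s, during which the arm holds its last target. There are 200 camera calls.

### The job

On the button carousel the red jar lid has popped up: first press it down until it is shut level on its jar. Then turn the carousel until that red-lidded jar stands in line with the yellow arrow on the foot. Finish while still holding the jar or the carousel in the fingers so that it stays there (do not let go at the end), with the lid still shut, and do not knock the oil bottle or the beeswax.

Things in the scene. Friction and masses are not known exactly. Their poses are not given: they have to be found in the camera images.
- carousel_foot: Fixed black round foot of the carousel, 170 mm across, 12 mm high; origin at the centre of its underside, below the upright turning axis. Its -x axis points to the yellow arrow, toward the robot but up to 35 degrees aside. Just left (+y) of it stands a fixed cream sewing machine, about 0.3 m tall (between y = -0.15 and 0.25): cross it with the fingers at least 0.45 m up.
- turntable: Pale wooden disc, 224 mm across, 8 mm thick, underside 14 mm above the table; turns either way about the upright axis with little friction (0.03 N m). Origin on the axis at its underside, z up, its -x axis points to the red-lidded jar. Carries four fixed clear jars of buttons 90 degrees apart, centres 72 mm from the axis, 56 mm across, 50 mm high, rims 72 mm above the table.
- red_lid (a joint): Angle of the red flip lid, rad: 0 = shut, level; starts popped up at 0.14 to 0.30. Hinged at the rim point nearest the turning axis (41 mm from the axis, 72 mm above the table), so its outer edge stands up. Stiff hinge: the lid stays where it is left; pressing the knob down takes about 5 N, then it stops hard at 0.
- red_knob (a point): Centre of the top face of the red lid's knob; shut, it is 102 mm above the table and 72 mm from the turning axis. Red lid: 62 mm across, 8 mm thick; round knob in its middle, 20 mm across, 22 mm high. The other three jars have the same lids in grey, fixed shut. A central post with a black ball reaches 79 mm above the table.
- jar_mark (a point): Point of the turntable's edge in line with the red-lidded jar, 117 mm from the turning axis, just outside a small red dot on the disc.
- arrow_tip (a point): Tip of the yellow arrow on the foot, pointing inward at the disc's edge, 117 mm from the turning axis and 21 mm above the table; the red-lidded jar belongs in line with it.
- oiler: Loose bystander: slim oil bottle with red spout, 38 mm across, 128 mm high, standing behind and to the left of the carousel; origin at the centre of its underside.
- beeswax: Loose bystander: round amber beeswax cake, 39 mm across, 13 mm high, lying behind the carousel; origin at the centre of its underside.

How it is judged:
On the way, in this order (a step that is already met when the one before it is completed fails the run):
1. the red lid is pressed shut, level on its jar (value of joint red_lid below 0.05 rad), for 0.2 s.
2. the red-lidded jar has been turned to the arrow and is held there by the fingers (horizontal distance between jar_mark and arrow_tip below 0.01 m and contact force between the fingers and turntable above 1 N), for 0.2 s.
At the end, for the whole second after the job is handed in: Red lid shut within 0.05 rad (3 mm at its outer edge), the mark within 10 mm of the arrow tip, turntable still (under 0.05 rad/s), the fingers holding it or what it carries with over 1 N; oil bottle and beeswax within 20 mm of their starts, bottle upright (all of step 2 and value of joint red_lid below 0.05 rad and angular speed of turntable below 0.05 rad/s and distance of each of oiler, beeswax from where it was at the start of the episode below 0.02 m and angle between oiler's own z axis and vertical below 0.1 rad); the arm keeps its last pose, push and grip.
It fails at once if the oil bottle is knocked (distance of oiler from where it was at the start of the episode above 0.03 m or angle between oiler's own z axis and vertical above 0.3 rad).
It fails at once if the beeswax is knocked (distance of beeswax from where it was at the start of the episode above 0.03 m).
It also fails if it takes over 69 s, if anything falls off the work surface, if the arm or the gripper's body presses on something with over 40 N, if the wrist force passes 120 N, or if a joint passes its speed limit or range.

## Working session

There is one attempt and no reset: what is moved stays moved. The work goes in short steps, Python scripts to look and compute and a tool call to move; the robot and the scene stay as the last step left them, time stands still between calls to the robot, and variables do not carry over. Pictures are saved under pics/ and viewed, at most 10 in all, crops included, and the job is handed in when it is done.

Besides the shell and the picture viewer there is one more tool, called after "Emit:" as a command line: name --pt "numbers of a row" for each row, then --argument value for the rest. step_arm: Moves the arm, as the interface text tells. Its arguments: {"type":"object","properties":{"steps":{"type":"array"},"newtons":{"type":"number"}},"required":["steps"]}

```bash
ls; mkdir -p pics; python3 - <<'E'
from cell import r, viewer
import cv2, numpy as np
s=r.read_state(); print({k:np.round(v,3).tolist() for k,v in s.items()})
ims=[]
for n in("scene","top"):
    d=viewer.read_camera(n); cv2.imwrite(f"pics/{n}0.png",d["pixels"]); print(n,np.round(d["intrinsics"],1).tolist(),d["k1"],np.round(d["camera_from_world"],3).tolist())
E
```

```text
pics
{'time': 0.0, 'joints': [1.125, 0.468, -0.012, 1.604, 0.006, 1.071, -0.056], 'joint_velocities': [-0.0, 0.001, 0.002, -0.003, 0.0, 0.001, -0.001], 'joint_torque': [0.001, -53.239, 0.022, -25.131, 0.011, 0.008, 0.0], 'tcp_pos': [0.255, -0.597, 0.23], 'eef_rot': [-3.076, -0.628, 0.001], 'wrist_force': [-0.216, -0.292, -0.716], 'ft_torque': [-0.038, 0.008, 0.011], 'finger_force': 0.0, 'gripper_width': 0.086}
scene [[385.4, 0.0, 312.4], [0.0, 385.4, 201.6], [0.0, 0.0, 1.0]] 0.010796070190864787 [[-0.845, -0.534, 0.019, 0.36], [-0.412, 0.63, -0.658, 0.433], [0.339, -0.564, -0.753, 0.595], [0.0, 0.0, 0.0, 1.0]]
top [[421.0, 0.0, 315.2], [0.0, 421.0, 201.9], [0.0, 0.0, 1.0]] 0.030929973181217273 [[-0.026, -1.0, 0.003, -0.227], [-0.997, 0.026, -0.066, 0.568], [0.066, -0.005, -0.998, 0.935], [0.0, 0.0, 0.0, 1.0]]
```

View pics/top0.png

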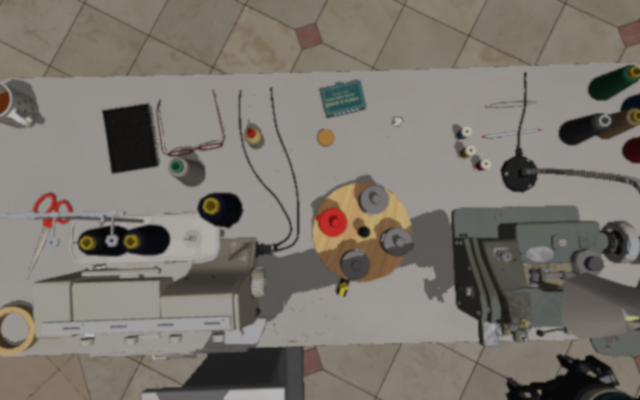

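View pics/scene0.png

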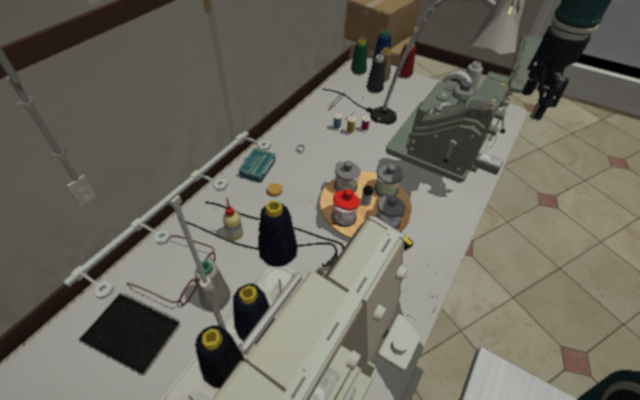

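The top view shows the carousel with its post at about (363,231), the popped red lid at (332,222), the yellow arrow at (343,287), the oiler at (253,135) and the beeswax at (326,137). The cream machine is on the left and a grey machine on the right. In the scene view the red lid is at (346,200).

```bash
cat > h.py <<'E'
import cv2, numpy as np
def cam(n):
    from cell import viewer
    return viewer.read_camera(n)
def ray(d,uv,M=None):
    """camera centre and ray direction in world; M = world_from_camera"""
    K=d["intrinsics"]; x=cv2.undistortPoints(np.array([[uv]],float),np.array(K),np.array([d["k1"],0,0,0.]))[0,0]
    M=np.linalg.inv(d["camera_from_world"]) if M is None else M
    return M[:3,3], M[:3,:3]@np.array([x[0],x[1],1.])
def onz(d,uv,z,M=None):
    c,v=ray(d,uv,M); return c+v*(z-c[2])/v[2]
def two(a,b):
    (c1,v1),(c2,v2)=a,b
    s=np.linalg.lstsq(np.c_[v1,-v2],c2-c1,rcond=None)[0]
    p,q=c1+v1*s[0],c2+v2*s[1]; return (p+q)/2,np.linalg.norm(p-q)
def mask(im,col):
    h=cv2.cvtColor(im,cv2.COLOR_BGR2HSV); H,S,V=cv2.split(h)
    if col=="red": m=((H<6)|(H>174))&(S>170)&(V>90)
    if col=="yellow": m=(H>20)&(H<35)&(S>150)&(V>100)
    if col=="wood": m=(H>8)&(H<24)&(S>60)&(V>50)
    return m.astype(np.uint8)*255
def blobs(m,amin=15):
    n,l,st,c=cv2.connectedComponentsWithStats(m)
    return [(np.round(c[i],1).tolist(),st[i].tolist()) for i in range(1,n) if st[i][4]>=amin], l
E
python3 - <<'E'
from h import *
t=cam("top"); s=cam("scene")
for d,n in((t,"top"),(s,"scene")):
    for c in("red","yellow"):
        print(n,c,[b for b in blobs(mask(d["pixels"],c),8)[0]])
m=mask(t["pixels"],"wood"); m[:175]=0;m[290:]=0;m[:,:305]=0;m[:,420:]=0
pts=cv2.findNonZero(m); hull=cv2.convexHull(pts)
P=np.array([onz(t,p[0]+0.0,0.022)[:2] for p in hull.astype(float)])
c,rad=cv2.minEnclosingCircle(P.astype(np.float32)); print("disc",c,rad)
A=np.c_[2*P,np.ones(len(P))]; x=np.linalg.lstsq(A,(P**2).sum(1),rcond=None)[0]; print("fit",x[:2],np.sqrt(x[2]+x[:2]@x[:2]))
print("ball",onz(t,(363,231),.079))
print("arrow",onz(t,(343,287),.015),"oiler",onz(t,(253,135),.1),"wax",onz(t,(326,137),.013))
print("redknob",onz(t,(332,222),.09))
crop=cv2.resize(t["pixels"][165:305,290:440],None,fx=5,fy=4.2*5/4.2*0.85,interpolation=cv2.INTER_CUBIC)
cv2.imwrite("pics/c1.png",cv2.resize(t["pixels"][170:300,300:430],None,fx=4.5,fy=4.5,interpolation=cv2.INTER_CUBIC))
print(np.linalg.inv(t["camera_from_world"])[:3,3])
E
```

```text
top red [([250.6, 132.7], [247, 129, 8, 8, 45]), ([52.2, 203.1], [34, 194, 37, 17, 131]), ([331.9, 221.6], [317, 208, 30, 28, 616]), ([47.2, 222.2], [44, 219, 8, 8, 49]), ([62.2, 220.8], [58, 219, 10, 4, 17])]
top yellow [([634.0, 72.3], [631, 67, 9, 10, 27]), ([636.5, 115.3], [634, 111, 6, 10, 25]), ([210.6, 205.5], [203, 198, 15, 16, 117]), ([131.3, 241.0], [125, 235, 13, 13, 101]), ([86.4, 242.7], [80, 237, 14, 12, 96]), ([342.5, 288.6], [339, 283, 8, 12, 64])]
scene red [([346.0, 199.4], [334, 189, 26, 21, 374]), ([229.5, 210.5], [227, 208, 6, 6, 32])]
scene yellow [([274.2, 208.2], [266, 201, 16, 14, 108]), ([407.6, 240.9], [405, 237, 7, 8, 34]), ([248.3, 293.4], [240, 286, 17, 15, 153]), ([211.3, 338.3], [202, 329, 19, 19, 216])]
disc (0.48245635628700256, -0.3391988277435303) 0.1225656196475029
fit [ 0.48862014 -0.34215462] 0.11382121390169493
ball [ 0.49351147 -0.34108396  0.079     ]
arrow [ 0.36913661 -0.29933933  0.015     ] oiler [ 0.69992492 -0.11523363  0.1       ] wax [ 0.71119158 -0.27080207  0.013     ]
redknob [ 0.5140059  -0.27567282  0.09      ]
[ 0.49862724 -0.23757259  0.97100919]
```

View pics/c1.png

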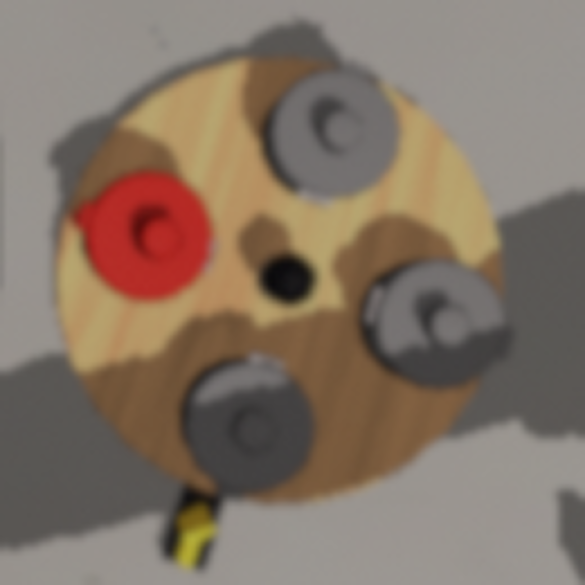

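The crop shows the disc spanning columns 57–503 and rows 55–502. The post is at (287,278), the red lid at (148,235) with its knob top at (158,230), and the red dot at the disc edge at (80,215). The arrow is at (190,530).

```bash
python3 - <<'E'
from h import *
t=cam("top"); s=cam("scene")
f=lambda x,y:(300+(x+.5)/4.5-.5,170+(y+.5)/4.5-.5)
for n,p,z in(("disc",(280,279),.022),("lids",(292.3,278.5),.08),("ball",(287,278),.077)): print(n,onz(t,f(*p),z))
C=onz(t,f(280,279),.022)[:2]
C=np.mean([onz(t,f(280,279),.022)[:2],onz(t,f(292.3,278.5),.08)[:2],onz(t,f(287,278),.077)[:2]],0); print("C",C)
for n,p,z in(("g1",(337,133),.08),("g2",(436,322),.08),("g3",(248,424),.08),("red",(148,235),.085),("knob",(158,230),.107),("k1",(345,130),.102),("k2",(450,322),.102),("k3",(252,428),.102),("dot",(78,215),.022)):
    q=onz(t,f(*p),z)[:2]-C; print(n,np.hypot(*q),np.degrees(np.arctan2(q[1],q[0])))
q=onz(t,(342.5,288.6),.015)[:2]-C;print("arrow",q,np.hypot(*q),np.degrees(np.arctan2(q[1],q[0])))
q,e=two(ray(t,(342.5,288.6)),ray(s,(407.6,240.9)));q=q-[*C,0];print("arrow2",q,e)
q,e=two(ray(t,(331.9,221.6)),ray(s,(346,199.4)));print("redblob2",q,e)
E
```

```text
disc [ 0.49188254 -0.34503078  0.022     ]
lids [ 0.49238033 -0.34423607  0.08      ]
ball [ 0.49265788 -0.34211093  0.077     ]
C [ 0.49230692 -0.3437926 ]
g1 0.07197657849074415 -19.340159551833803
g2 0.0704293415587246 -108.14468766894292
g3 0.07072421611030867 161.4011343789551
red 0.0704039470682527 71.69784672460769
knob 0.06755734599161814 69.30572761606733
k1 0.0719275427061842 -19.78699765243973
k2 0.07226890886245443 -107.22086646832223
k3 0.07085868257906938 161.1754390295916
dot 0.10453245855737055 70.93420508565025
arrow [-0.12667875  0.04568506] 0.1346648783970364 160.16881502777875
arrow2 [-0.13029722  0.04433788  0.00949693] 0.005976475312425923
redblob2 [ 0.51410857 -0.27633633  0.0796899 ] 0.002024037950303487
```

```bash
cat >> h.py <<'E'
from scipy.spatial.transform import Rotation as R
def plan(p,ydeg=None):
    """shift units to world point p and turn so that tool y points at ydeg (mod 180)"""
    from cell import r
    s=r.read_state(); M=R.from_rotvec(s["eef_rot"]).as_matrix()
    d=M.T@(np.array(p)-s["tcp_pos"])/.03; yaw=np.degrees(np.arctan2(M[1,1],M[0,1]))
    t=0 if ydeg is None else -((ydeg-yaw+90)%180-90)/5
    print("units",np.round(d,2),"turn",np.round(t,2),"yaw y",round(yaw,1),"tcp",np.round(s["tcp_pos"],4),"F",np.round(s["wrist_force"],1),"j7",round(s["joints"][6],2),"t",round(s["time"],2))
E
python3 -c "
from h import *
plan((.47,-.30,.30),-19)"
```

```text
units [10.49 -6.32 -2.3 ] turn -9.58 yaw y -66.9 tcp [ 0.2547 -0.5978  0.231 ] F [0.7 0.1 0.5] j7 -0.06 t 0.3
```

Emit:
step_arm --pt "0 0 -1.2 0 1" --pt "0 0 -2.3 0 1" --pt "1 -0.6 -2.3 -1 1" --pt "2.2 -1.3 -2.3 -2.2 0.5" --pt "3.4 -2 -2.3 -3.4 0" --pt "4.6 -2.7 -2.3 -4.6 0" --pt "5.8 -3.4 -2.3 -5.8 0" --pt "7 -4.2 -2.3 -7 0" --pt "8.2 -4.9 -2.3 -8.2 0" --pt "9.4 -5.6 -2.3 -9.4 0" --newtons 40

```text
time: 1.13
tcp_pos: [0.448, -0.3325, 0.3006]
eef_rot: [2.567, 1.81, -0.0]
wrist_force: [0.4, -0.6, 0.3]
gripper_width: 0.0007
finger_force: 0.0
```

Emit:
step_arm --pt "0.6 -0.2 0 0 0" --pt "0.9 -0.4 0 0 0" --pt "0.9 -0.4 0 0 0" --pt "0.9 -0.4 0 0 0"

```text
time: 1.47
tcp_pos: [0.4443, -0.3062, 0.3005]
eef_rot: [2.573, 1.801, -0.002]
wrist_force: [0.5, -0.3, -0.6]
gripper_width: 0.0002
finger_force: 0.0
```

```bash
python3 - <<'E'
from h import *
plan((.515,-.277,.13),-19)
from cell import r
s=r.read_state(); d=cam("wrist"); cv2.imwrite("pics/w1.png",d["pixels"]); print(np.round(d["hand_eye"],3).tolist(),d["intrinsics"][0])
E
```

```text
units [1.73 1.88 5.68] turn -0.21 yaw y -20.0 tcp [ 0.4443 -0.3062  0.3005] F [ 0.5 -0.3 -0.6] j7 0.12 t 1.47
[[-0.001, -0.958, -0.287, 0.072], [1.0, -0.001, -0.0, -0.0], [-0.0, -0.287, 0.958, -0.141], [0.0, 0.0, 0.0, 1.0]] [277.01680359   0.         318.42170965]
```

View pics/w1.png

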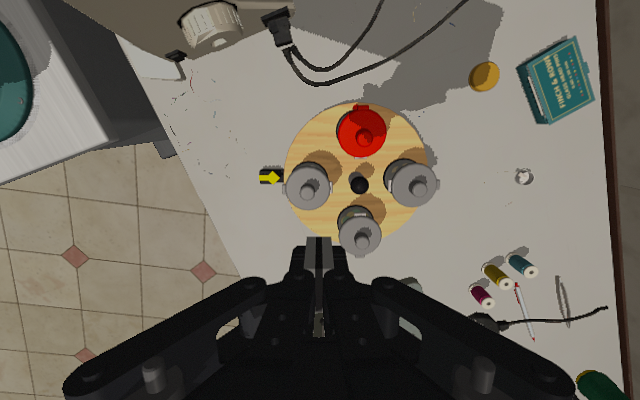

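The wrist view shows the red knob at (365,138), the post ball at (359,186), the yellow arrow at (270,177) with its tip near (281,177), and the disc spanning columns 285–437.

```bash
cat >> h.py <<'E'
def wcam():
    from cell import r
    s=r.read_state(); d=cam("wrist"); T=np.eye(4); T[:3,:3]=R.from_rotvec(s["eef_rot"]).as_matrix(); T[:3,3]=s["tcp_pos"]
    return d, T@d["hand_eye"]
E
python3 - <<'E'
from h import *
d,M=wcam(); t=cam("top"); px=(.0,.0)
k,e=two(ray(d,(365,138),M),ray(t,(335.1,221.1))); print("knob",k,e)
m=mask(d["pixels"],"yellow"); b=blobs(m,8)[0]; print(b)
b2,e=two(ray(d,(359,185),M),ray(t,(363.8,231.8))); print("ball",b2,e)
m=mask(d["pixels"],"wood"); m[:95]=0;m[255:]=0;m[:,:283]=0;m[:,445:]=0
n,l,st,c=cv2.connectedComponentsWithStats(m); 
h=cv2.convexHull(cv2.findNonZero(m)); P=np.array([onz(d,p[0],.022,M)[:2] for p in h.astype(float)])
A=np.c_[2*P,np.ones(len(P))]; w=np.ones(len(P))
for _ in range(8):
    x=np.linalg.lstsq(A*w[:,None],(P**2).sum(1)*w,rcond=None)[0]; C=x[:2]; rr=np.hypot(*(P-C).T); w=1/(1+(abs(rr-.112)/.002)**2)
print("disc",C,np.sqrt(x[2]+C@C))
for p in [(281,177)]+[q[0] for q in b if 255<q[0][0]<290]:
    q=onz(d,p,.016,M)[:2]; v=q-C; print("arrow",q,np.hypot(*v),np.degrees(np.arctan2(v[1],v[0])))
v=k[:2]-C; print("knob rel",np.hypot(*v),np.degrees(np.arctan2(v[1],v[0])))
for p,z in (((308,188),.102),((361,242),.102),((420,187),.102)):
    v=onz(d,p,z,M)[:2]-C; print("knobs",np.hypot(*v),np.degrees(np.arctan2(v[1],v[0])))
E
```

```text
knob [ 0.51551453 -0.28296433  0.08423969] 0.0011219666327792937
[([492.2, 74.7], [485, 62, 14, 26, 154]), ([268.9, 176.8], [259, 170, 20, 14, 161]), ([499.3, 279.2], [497, 275, 9, 10, 19])]
ball [ 0.49123691 -0.34484786  0.06236251] 0.0009033655118808936
disc [ 0.49114642 -0.3424598 ] 0.11099922026419454
arrow [ 0.38282019 -0.3036474 ] 0.1150694333437535 160.28781335674663
arrow [ 0.36518233 -0.29683721] 0.13397153426407188 160.09025934281192
knob rel 0.06429242029163397 67.72701031029119
knobs 0.06977495593537365 157.17786191608712
knobs 0.07144317079684245 -109.70619026441506
knobs 0.07164387410271758 -16.576529038049962
```

Emit:
step_arm --pt "1.0 1.0 0.8 0 0" --pt "1.7 1.88 1.8 0 0" --pt "1.7 1.88 3 0 0" --pt "1.7 1.88 4.2 0 0" --pt "1.7 1.88 5.3 0 0" --pt "1.7 1.88 5.8 0 0" --pt "1.7 1.88 5.8 0 0" --pt "1.7 1.88 5.8 0 0"

```text
time: 2.28
tcp_pos: [0.5151, -0.2772, 0.1256]
eef_rot: [-2.573, -1.8, 0.002]
wrist_force: [-0.2, -0.3, 0.9]
gripper_width: 0.0
finger_force: 0.0
```

```bash
python3 - <<'E'
from h import *
plan((.5145,-.278,.102),-19.5)
d,M=wcam(); cv2.imwrite("pics/w2.png",d["pixels"])
E
```

```text
units [-0.03 -0.01  0.79] turn -0.11 yaw y -20.0 tcp [ 0.5151 -0.2772  0.1256] F [-0.2 -0.3  0.9] j7 -0.08 t 2.28
```

View pics/w2.png

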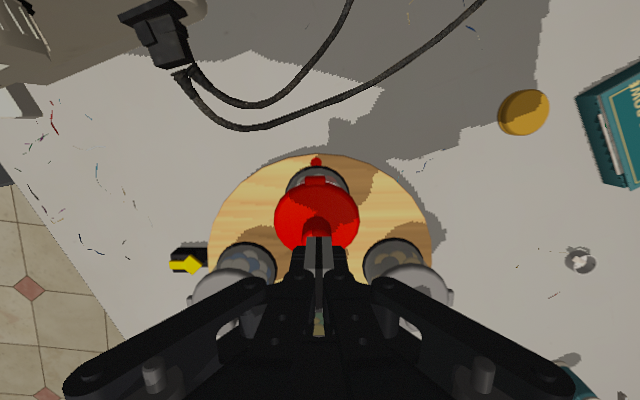

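The fingertips at (319,240) are over the red knob, and the lid is visibly popped up. Pressing down.

Emit:
step_arm --pt "0 0 0.2 0 0" --pt "0 0 0.4 0 0" --pt "0 0 0.5 0 0" --pt "0 0 0.6 0 0" --pt "0 0 0.65 0 0" --pt "0 0 0.7 0 0" --pt "0 0 0.75 0 0" --pt "0 0 0.8 0 0" --pt "0 0 0.83 0 0"

```text
time: 3.08
tcp_pos: [0.5194, -0.273, 0.1038]
eef_rot: [2.568, 1.806, 0.01]
wrist_force: [1.1, 7.1, 11.2]
gripper_width: 0.0001
finger_force: 5.3
```

Emit:
step_arm --pt "0 0 0.1 0 0" --pt "0 0 0.2 0 0" --pt "0 0 0.3 0 0" --pt "0 0 0.4 0 0" --pt "0 0 0.4 0 0"

```text
time: 3.5
tcp_pos: [0.5284, -0.276, 0.1008]
eef_rot: [2.553, 1.796, 0.026]
wrist_force: [3.5, 8.0, 48.9]
gripper_width: -0.0
finger_force: 24.4
```

Emit:
step_arm --pt "0 0 -0.5 0 0" --pt "0 0 -1.0 0 0" --pt "0 0 -2 0 0" --pt "0 0 -3 0 0" --pt "-0.9 0 -4 0 0.3" --pt "-1.8 0 -4 0 1" --pt "-1.8 0 -4 0 1" --pt "-1.8 0 -4 0 1"

```text
time: 4.17
tcp_pos: [0.4963, -0.3288, 0.2098]
eef_rot: [2.575, 1.798, -0.001]
wrist_force: [-1.1, 0.3, -1.3]
gripper_width: 0.0483
finger_force: 0.0
```

```bash
python3 - <<'E'
from h import *
plan((.5145,-.278,.102),-19.5)
d,M=wcam(); cv2.imwrite("pics/w3.png",d["pixels"])
b=blobs(mask(d["pixels"],"red"),8)[0]; print(b)
t=cam("top"); print(blobs(mask(t["pixels"],"red"),8)[0])
E
```

```text
units [ 1.8  -0.02  3.59] turn -0.13 yaw y -20.1 tcp [ 0.4963 -0.3288  0.2098] F [-1.1  0.3 -1.3] j7 0.05 t 4.17
[([322.8, 131.3], [292, 95, 63, 70, 3227]), ([520.2, 317.5], [519, 316, 4, 4, 12])]
[([250.6, 132.6], [247, 129, 8, 8, 46]), ([52.2, 203.1], [34, 194, 37, 17, 131]), ([332.2, 218.8], [317, 206, 30, 27, 604]), ([47.3, 222.3], [44, 219, 8, 8, 47]), ([62.2, 220.8], [58, 219, 10, 4, 17])]
```

View pics/w3.png

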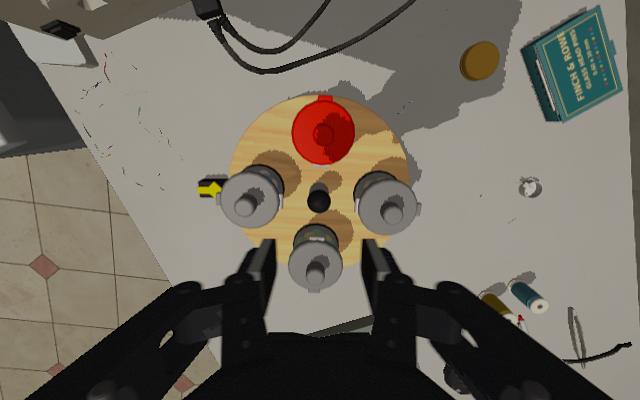

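The lid now looks level, centred at (323,132) with its knob top at (323,136). The post is at (319,201) and the arrow at (210,188). The 49 N hard stop at z = 0.101 also fits a shut lid. Now finding the jar's new angle.

```bash
python3 - <<'E'
from h import *
d,M=wcam(); C=np.array([.4917,-.344])
def a(n,p,z):
    q=onz(d,p,z,M)[:2]; v=q-C; print(n,q.round(4),np.hypot(*v).round(4),np.degrees(np.arctan2(v[1],v[0])).round(1))
a("lid",(323,132.5),.08); a("knob",(323,136),.102)
for p in((245,205),(315,272),(393,214)): a("grey knob",p,.102)
a("post",(319,201),.077); a("arrow",(210,188),.016); a("tip",(221,188),.016)
m=mask(d["pixels"],"red"); n,l,st,c=cv2.connectedComponentsWithStats(m); i=1+st[1:,4].argmax()
print(st[i]); ht=cv2.convexHull(cv2.findNonZero((l==i).astype(np.uint8)))
(x,y),(w,h),_=cv2.fitEllipse(ht); a("ell",(x,y),.08); print(x,y,w,h)
plan((.5135,-.2755,.20),-19.5)
E
```

```text
lid [ 0.5209 -0.2725] 0.0772 67.8
knob [ 0.52   -0.2742] 0.0754 68.0
grey knob [ 0.4297 -0.3088] 0.0713 150.4
grey knob [ 0.467  -0.3981] 0.0595 -114.5
grey knob [ 0.5581 -0.3649] 0.0696 -17.5
post [ 0.4939 -0.3359] 0.0083 74.7
arrow [ 0.3663 -0.2914] 0.136 157.2
tip [ 0.3791 -0.296 ] 0.1224 156.9
[ 292   99   64   70 3206]
ell [ 0.5207 -0.2743] 0.0754 67.4
323.40496826171875 134.4252471923828 61.63688278198242 68.51143646240234
units [ 1.75 -0.06  0.29] turn -0.07 yaw y -19.8 tcp [ 0.4974 -0.3255  0.2088] F [-0.7  0.2 -0.1] j7 0.05 t 4.32
```

Emit:
step_arm --pt "1 0 0 0.6 1" --pt "1.8 0.1 0 0.6 1" --pt "1.8 0.1 0 0.6 1" --pt "1.8 0.1 0 0.6 1" --pt "1.8 0.1 0 0.6 1"

```text
time: 4.73
tcp_pos: [0.5185, -0.2766, 0.2089]
eef_rot: [-2.617, -1.737, 0.001]
wrist_force: [0.0, -1.3, 0.3]
gripper_width: 0.0854
finger_force: 0.0
```

```bash
python3 - <<'E'
from h import *
plan((.5198,-.2777,.037),-23)
d,M=wcam(); cv2.imwrite("pics/w4.png",d["pixels"])
t=cam("top");T=t["pixels"]
E
```

```text
units [-0.02  0.06  5.73] turn 0.03 yaw y -22.8 tcp [ 0.5185 -0.2766  0.2089] F [ 0.  -1.3  0.3] j7 -0.09 t 4.73
```

View pics/w4.png

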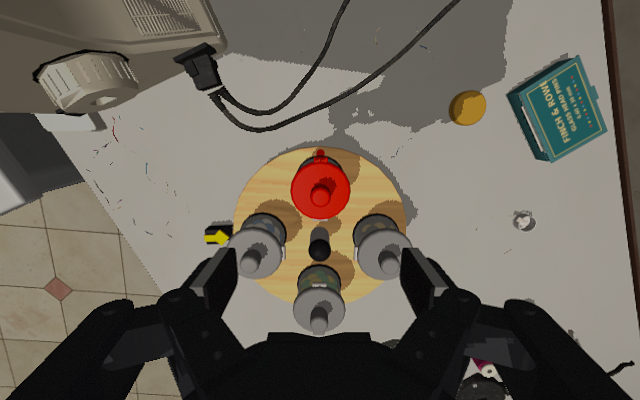

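Knob at (320,195) is centred between the fingers, and the red dot at (320,153) confirms the alignment. Descending.

Emit:
step_arm --pt "0 0 0.8 0 1" --pt "0 0 1.6 0 1" --pt "0 0 2.4 0 1" --pt "0 0 3.2 0 1" --pt "0 0 3.8 0 1" --pt "0 0 4.4 0 1" --pt "0 0 5.0 0 1" --pt "0 0 5.4 0 1" --pt "0 0 5.7 0 1" --pt "0 0 5.7 0 1" --newtons 30

```text
time: 5.67
tcp_pos: [0.5172, -0.2771, 0.0366]
eef_rot: [-2.617, -1.733, 0.003]
wrist_force: [-0.4, -0.1, 0.5]
gripper_width: 0.0851
finger_force: 0.0
```

Emit:
step_arm --pt "0 0 0 0 0.9" --pt "0 0 0 0 0.8" --pt "0 0 0 0 0.7" --pt "0 0 0 0 0.6" --pt "0 0 0 0 0.5" --pt "0 0 0 0 0.4" --pt "0 0 0 0 0.3"

```text
time: 6.25
tcp_pos: [0.5197, -0.2776, 0.0399]
eef_rot: [2.616, 1.734, 0.002]
wrist_force: [-0.6, 0.6, 6.2]
gripper_width: 0.06
finger_force: 31.9
```

```bash
python3 - <<'E'
from h import *
plan((.5198,-.2777,.037),-23)
from cell import r
s=r.read_state(); M=R.from_rotvec(s["eef_rot"]).as_matrix(); C=np.array([.4917,-.344]); v=s["tcp_pos"][:2]-C
print(np.hypot(*v),np.degrees(np.arctan2(v[1],v[0])))
# arc rows about C, rho = 72 mm, tool radial direction = tool x; angle step 5 deg
for a in range(5,51,5):
    A=np.radians(a); p=np.array([np.cos(A)-1,np.sin(A)])*.072/.03   # radial, CCW tangential
    print(a,"x",p[0].round(2),"y",(-p[1]).round(2),"turn",-a/5)
print(M.round(2))
E
```

```text
units [-0.    0.01  0.1 ] turn 0.01 yaw y -22.9 tcp [ 0.5197 -0.2776  0.0399] F [-0.6  0.6  6.2] j7 -0.17 t 6.25
0.07204470416331596 67.17209121476
5 x -0.01 y -0.21 turn -1.0
10 x -0.04 y -0.42 turn -2.0
15 x -0.08 y -0.62 turn -3.0
20 x -0.14 y -0.82 turn -4.0
25 x -0.22 y -1.01 turn -5.0
30 x -0.32 y -1.2 turn -6.0
35 x -0.43 y -1.38 turn -7.0
40 x -0.56 y -1.54 turn -8.0
45 x -0.7 y -1.7 turn -9.0
50 x -0.86 y -1.84 turn -10.0
[[ 0.39  0.92  0.  ]
 [ 0.92 -0.39 -0.  ]
 [-0.    0.   -1.  ]]
```

Emit:
step_arm --pt "0 -0.13 0 -0.6 0.3" --pt "-0.01 -0.25 0 -1.2 0.3" --pt "-0.03 -0.38 0 -1.8 0.3" --pt "-0.05 -0.5 0 -2.4 0.3" --pt "-0.08 -0.62 0 -3 0.3" --pt "-0.12 -0.74 0 -3.6 0.3" --pt "-0.16 -0.86 0 -4.2 0.3" --pt "-0.21 -0.98 0 -4.8 0.3" --pt "-0.26 -1.09 0 -5.4 0.3" --pt "-0.32 -1.2 0 -6 0.3"

```text
time: 7.08
tcp_pos: [0.483, -0.2724, 0.0399]
eef_rot: [2.074, 2.355, 0.001]
wrist_force: [0.8, -0.8, 5.4]
gripper_width: 0.0604
finger_force: 31.9
```

Emit:
step_arm --pt "0 -0.13 0 -0.6 0.3" --pt "-0.01 -0.25 0 -1.2 0.3" --pt "-0.03 -0.38 0 -1.8 0.3" --pt "-0.05 -0.5 0 -2.4 0.3" --pt "-0.08 -0.62 0 -3 0.3" --pt "-0.12 -0.74 0 -3.6 0.3" --pt "-0.16 -0.86 0 -4.2 0.3" --pt "-0.21 -0.98 0 -4.8 0.3" --pt "-0.26 -1.09 0 -5.4 0.3" --pt "-0.32 -1.2 0 -6 0.3"

```text
time: 7.92
tcp_pos: [0.4489, -0.2862, 0.0399]
eef_rot: [1.393, 2.811, 0.0]
wrist_force: [2.0, 0.2, 6.1]
gripper_width: 0.0603
finger_force: 31.9
```

```bash
cat > chk.py <<'E'
from h import *
plan((.5198,-.2777,.037),70)
from cell import r
s=r.read_state(); C=np.array([.4917,-.344]); v=s["tcp_pos"][:2]-C
print(np.hypot(*v),np.degrees(np.arctan2(v[1],v[0])),np.round(s["joints"],2),s["finger_force"])
E
python3 chk.py
```

```text
units [-1.2   2.05  0.1 ] turn -6.55 yaw y 37.3 tcp [ 0.4489 -0.2862  0.0399] F [2.  0.2 6.1] j7 0.73 t 7.92
0.07189257749482934 126.54234559239579 [ 0.92  0.62 -0.52  1.99  0.5   0.65  0.73] 31.93059069570154
```

Emit:
step_arm --pt "0 -0.13 0 -0.6 0.3" --pt "-0.01 -0.25 0 -1.2 0.3" --pt "-0.03 -0.38 0 -1.8 0.3" --pt "-0.05 -0.5 0 -2.4 0.3" --pt "-0.08 -0.62 0 -3 0.3" --pt "-0.12 -0.74 0 -3.6 0.3" --pt "-0.16 -0.86 0 -4.2 0.3" --pt "-0.21 -0.98 0 -4.8 0.3" --pt "-0.26 -1.09 0 -5.4 0.3" --pt "-0.32 -1.2 0 -6 0.3"

```text
time: 8.75
tcp_pos: [0.4263, -0.3153, 0.0399]
eef_rot: [0.618, 3.076, -0.001]
wrist_force: [1.9, 2.1, 5.9]
gripper_width: 0.0604
finger_force: 32.0
```

Emit:
step_arm --pt "0 -0.07 0 -0.3 0.3" --pt "0 -0.13 0 -0.6 0.3" --pt "0 -0.13 0 -0.6 0.3" --pt "0 -0.13 0 -0.6 0.3" --pt "0 -0.13 0 -0.6 0.3"

```text
time: 9.17
tcp_pos: [0.4249, -0.3187, 0.0399]
eef_rot: [0.54, 3.09, -0.001]
wrist_force: [2.5, 1.1, 6.2]
gripper_width: 0.0606
finger_force: 32.0
```

```bash
python3 chk.py; python3 - <<'E'
from h import *
d,M=wcam(); s=cam("scene"); t=cam("top")
cv2.imwrite("pics/f.png",np.hstack([cv2.resize(d["pixels"],(400,250)),cv2.resize(s["pixels"][130:280,260:500],(400,250))]))
cv2.imwrite("pics/f1.png",d["pixels"]); cv2.imwrite("pics/f2.png",np.hstack([cv2.resize(s["pixels"][140:280,290:430],(400,400),interpolation=cv2.INTER_CUBIC),cv2.resize(t["pixels"][180:310,300:430],(400,400),interpolation=cv2.INTER_CUBIC)]))
for n,x in(("w",d),("s",s),("t",t)): print(n,blobs(mask(x["pixels"],"red"),4)[0],blobs(mask(x["pixels"],"yellow"),8)[0])
E
```

```text
units [-2.51  2.36  0.11] turn 0.03 yaw y 70.2 tcp [ 0.4249 -0.3187  0.0399] F [2.5 1.1 6.2] j7 1.28 t 9.17
0.07138230161974517 159.24592456399532 [ 1.1   0.66 -0.65  1.98  0.62  0.7   1.28] 31.967686931602657
w [([318.4, 185.7], [311, 180, 16, 12, 157]), ([317.9, 277.7], [249, 211, 139, 126, 13052])] [([320.8, 135.6], [303, 106, 37, 58, 1150])]
s [([395.0, 208.8], [384, 198, 20, 19, 251]), ([381.4, 205.8], [381, 205, 2, 3, 5]), ([229.5, 210.7], [227, 208, 6, 7, 35])] [([361.4, 41.1], [359, 39, 6, 5, 18]), ([386.2, 49.8], [384, 48, 5, 5, 16]), ([274.0, 208.6], [266, 201, 16, 15, 125]), ([407.6, 240.8], [405, 236, 7, 9, 36]), ([248.3, 293.5], [239, 285, 18, 18, 181]), ([211.4, 338.5], [202, 329, 19, 20, 239])]
t [([250.6, 132.6], [247, 129, 8, 8, 46]), ([52.2, 203.1], [34, 194, 37, 17, 131]), ([47.2, 222.3], [44, 219, 8, 8, 48]), ([62.2, 220.8], [58, 219, 10, 4, 17])] [([634.0, 72.3], [631, 67, 9, 10, 34]), ([636.3, 115.6], [634, 111, 6, 10, 31]), ([210.5, 205.3], [203, 198, 15, 16, 129]), ([131.3, 240.9], [124, 235, 14, 13, 107]), ([86.4, 242.5], [80, 236, 14, 13, 110])]
```

View pics/f1.png

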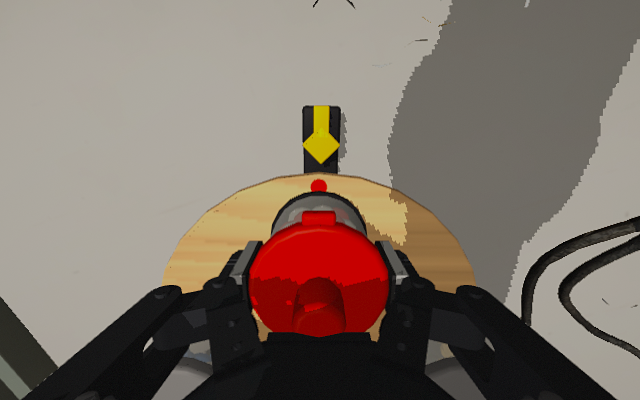

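View pics/f2.png

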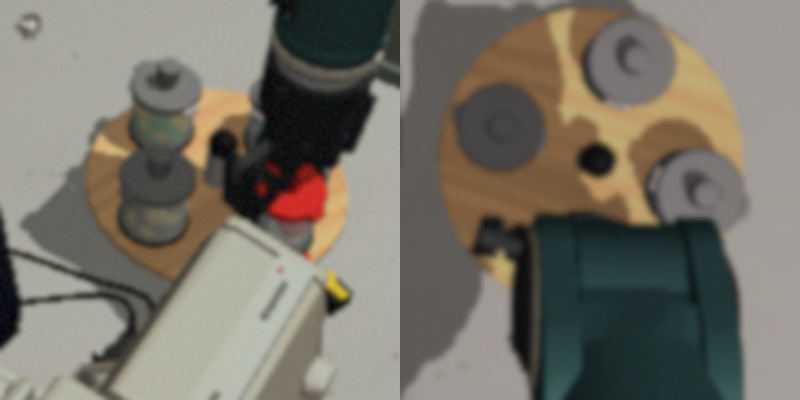

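The red dot at (318,186) lines up with the arrow tip at (320,163). As a last check, comparing the lid's edge in the picture with its predicted position for shut and open angles.

```bash
python3 - <<'E'
from h import *
d,M=wcam(); W=np.linalg.inv(M); C=np.array([.4917,-.344]); a=np.radians(159.9)
def proj(r_,t_,z):
    p=np.array([*(C+r_*np.array([np.cos(a),np.sin(a)])+t_*np.array([-np.sin(a),np.cos(a)])),z])
    q=W[:3,:3]@p+W[:3,3]; x=q[:2]/q[2]; x=x*(1+d["k1"]*(x@x)); K=d["intrinsics"]; return np.round([K[0][0]*x[0]+K[0][2],K[1][1]*x[1]+K[1][2]],1)
print("disc edge",proj(.112,0,.022),"tip",proj(.117,0,.014))
for th in(0,.05,.1,.2):
    P=lambda u,t,h:proj(.041+u*np.cos(th)-h*np.sin(th),t,.072+u*np.sin(th)+h*np.cos(th))
    print(th,"outer top",P(.062,0,.008),"outer bottom",P(.062,0,0),"sides",P(.031,.031,.008),P(.031,-.031,.008),"knob top outer",P(.041,0,.030))
m=mask(d["pixels"],"red"); n,l,st,c=cv2.connectedComponentsWithStats(m); i=1+st[1:,4].argmax()
for col in(285,295,319,340,350): 
    ys=np.where(l[:,col]==i)[0]; print(col,ys.min(),ys.max())
E
```

```text
disc edge [318.5 175.1] tip [318.5 164.3]
0 outer top [318.5 228.1] outer bottom [318.5 220.7] sides [245.1 295.6] [391.2 296. ] knob top outer [318.3 310.9]
0.05 outer top [318.5 232.3] outer bottom [318.5 223.6] sides [244.3 298.8] [392.  299.2] knob top outer [318.3 318.9]
0.1 outer top [318.5 237.2] outer bottom [318.5 227. ] sides [243.4 302.2] [392.9 302.6] knob top outer [318.3 327.3]
0.2 outer top [318.5 248.8] outer bottom [318.5 235.5] sides [241.8 309.5] [394.5 310. ] knob top outer [318.2 344.9]
285 228 331
295 223 332
319 211 336
340 223 332
350 227 331
```

The outer lid edge at row ~221 matches the shut prediction (220.7). The disc edge and arrow tip match too, so I'm handing in.

```bash
python3 -c "
from cell import r
print(r.sign_off())"
```

```text
the job is handed in; nothing more can be done
None
```

I pressed the red lid shut, turned its jar to within about 1–2 mm of the yellow arrow tip, and handed the job in at about 9 s with the jar still gripped at 32 N. I didn't measure the oil bottle or beeswax again at the end, but no move went near either, and the hand-in gave no verdict.

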